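# Find and flag the loose thumb nut on the tube rack

### The arm

A 7-joint arm with a two-finger parallel gripper is mounted at the origin on the work surface. World frame = base frame: x ahead of the robot, y to its left, z up, the work surface at z = 0. Lengths are in m, angles in rad, forces in N, time in s.
With the tool pointing down it reaches from about 0.425 to 0.95 m from the base axis. Payload 16.7 kg.
Tool frame: the origin (TCP) lies midway between the tips of the shut fingers; the grasp point (between the pads) lies 19 mm behind it; z points along the fingers, y is the direction in which the jaws open and shut (so a half turn about z gives the same grasp; the last joint's range is limited). The gripper opens to 94 mm and grips with 3 to 60 N. Pads are 16 mm wide; open, the fingers measure 119 mm over their backs; the gripper's body (75 mm by 177 mm) begins 78 mm behind the grasp point.
Start: joints at [1.069, 0.426, 0.074, 1.606, -0.034, 1.111, -0.067], TCP at [0.233, -0.633, 0.205] pointing down, gripper open.
Joint ranges: [-2.85, 2.85], [-0.5, 2.14], [-1.23, 1.37], [0.21, 2.46], [-1.02, 4.16], [0.16, 2.05], [-2.73, 2.73]. Speed limits (rad/s): [1.89, 1.89, 2.39, 2.39, 3.01, 3.01, 3.01].

### API

Orientations are given as a rotation vector (axis times angle).
In Python, from workcell import ctrl, effector, sense, eyes gives the robot as it stands. Calls block until the motion is done:
- ctrl.goto(position, orientation): joint-space move of the TCP to a pose.
- ctrl.move_straight(position, ori=None, velocity=0.15, stop_force=None): straight line of the TCP; ori=None keeps the orientation; velocity is the mean speed in m/s. With stop_force (N) it stops when the force on the tool has changed by that much, and returns True; else False.
- ctrl.move_joints(angles): joint-space move.
- effector.gripper_open() and effector.grasp(): open the fingers fully, or close them until they stop; the grip force is fixed at half the most.
- ctrl.hold(seconds).
- ctrl.solve_ik(position, orientation): joint angles nearest the present ones, or None.
- sense(): the state.
- eyes.read_camera(name): name is "side" or "top" or "wrist"; returns the picture (400x640x3 uint8, blue, green, red); there is no depth.
- eyes.camera_params(name): a dict with "fov_y" (degrees; the focal length in pixels is half the picture's height over the tangent of half this angle, whatever the lens; pixels are square), "cx", "cy" (the principal point, pixels), "rvec" (rotation vector, rad) and "tvec" (3), from world to camera coordinates, as OpenCV has them; the wrist camera has in their place "hand_eye" (4x4, takes a point from camera to tool coordinates, whose origin is the TCP and whose axes are the flange's). Camera axes: x right, y down, z forward; pixel columns grow to the right and rows downward; lengths in m; the calibration is good to about 2 mm. A picture is of the moment at which its call begins: read the wrist's pose just before it. camera_params takes no time and is no camera call.
A pose or a line that the arm cannot do raises ctrl.PlanningError and nothing moves.
- ctrl.finish_job(): hands the job in, once; it reports no verdict.
Trained networks look in the newest picture that a camera, given by its name, has taken for a name from the list of things; names that differ only in an ending like _2 or _b are one class to them, and where a whole thing is asked for, a point or a joint stands for the part that bears it (a point fixed in the world has none). Each returns a list of dicts, best first, with "confidence" (0 to 1); they miss things now and then, are a little off and sometimes report something else, mostly with a low value. They report only what shows in the picture. A call takes as long as a camera call.
- eyes.outline_of(camera, target): "pixels" (400x640 bool, what is visible of it) and "position" ([column, row] in pixels, amid what is visible of it).
The state is a dict: "t": time; "q": joint angles; "qvel": joint speeds; "joint_efforts": joint torques, N m; "tcp_pos": TCP position; "tcp_rot": TCP orientation; "wrist_force": force on the tool from outside, world axes, zero at the start; "ft_torque": the same for the moment, N m; "gripper_width": finger opening in m.
Only numpy, scipy, OpenCV 4.12 (cv2) and the standard library are available. Lean on these libraries where they do the work, as an engineer would, in place of code of your own. Each camera call takes 0.05 s, during which the arm holds its last target.

### The job

One of the two big thumb nuts on top of the tube rack is loose, the other is tight. Find the loose one by twisting it clockwise (as seen from above) by about an eighth of a turn; do not undo either nut. Then stand the turned wooden marker post upright on the bench right beside the loose nut, within about 10 cm of it, and let go of it.

Things in the scene. Friction and masses are not known exactly. Their poses are not given: they have to be found in the camera images.
- rack: Low aluminium rack, a closed channel 390 mm long, 80 mm wide and 50 mm high, fixed to the bench; three square tubes at mid-length rise to 112 mm above the bench. Origin: centre of its underside; y along its length. The two thumb nuts stand on its top, on the centre line, about 150 mm from the middle towards each end. Which end has the loose nut changes each time: only twisting tells.
- nut_a_fin (a point): One of two identical brass thumb nuts: hub 32 mm across, its top 62 mm above the bench; on it an upright flat fin 52 mm long, 10 mm thick, its top 98 mm above the bench. Point: on the turning axis, 83 mm above the bench. x along the fin, y across it, z up, turning with the nut. Loose, it turns at 0.06 N m and stays where left; tight, it holds 3 N m and a 20 N grip slips.
- nut_b_fin (a point): The other thumb nut, of the same size and look, at the other end of the rack; point and axes as for nut_a_fin.
- nut_a (a joint): Turn of the nut with nut_a_fin, in rad: 0 at the start, growing clockwise as seen from above (tightening), negative when undone.
- nut_b (a joint): Turn of the nut with nut_b_fin, read in the same way.
- marker_mid (a point): The loose marker, a turned dark wooden post of about 90 g: round foot 52 mm across and 12 mm thick, above it a round stem 26 mm across, 80 mm high in all. It stands on the bench off the left or right end of the rack. Point: on its axis, 40 mm above its underside; z up the stem. The dark plain dowel without a foot and the offcut block are not the marker.

How it is judged:
By the outcome, as a careful person would: the job done as asked, in the order asked, and still so for the second after the job is handed in, with the robot touching nothing.
It also fails if it takes over 69 s, if anything falls off the work surface, if the arm or the gripper's body presses on something with over 40 N, if the wrist force passes 120 N, or if a joint passes its speed limit or range.

## Working session

There is one attempt and no reset: what is moved stays moved. The work goes in short steps, each a Python script; the robot and the scene stay as the last script left them, time stands still between calls to the robot, and variables do not carry over. Pictures are saved under pics/ and viewed, and the job is handed in when it is done.

```bash
ls; mkdir -p pics; python3 - <<'E'
from workcell import ctrl, effector, sense, eyes
import cv2
s=sense();print(s['t'],s['tcp_pos'],s['tcp_rot'],s['gripper_width'])
for n in ['side','top','wrist']:
    cv2.imwrite(f'pics/{n}0.png',eyes.read_camera(n)); print(n,eyes.camera_params(n))
    for t in ['nut_a_fin','nut_b_fin','marker_mid','rack']:
        for d in eyes.outline_of(n,t): print(n,t,d['confidence'],d['position'],d['pixels'].sum())
print(sense()['t'])
E
```

```text
pics
0.0 [ 0.23305318 -0.63303297  0.20477429] [-3.09164004e+00 -5.51041632e-01  5.17401077e-04] 0.09369590241078585
side {'fov_y': 45.96959945631186, 'cx': 328.8430806927778, 'cy': 202.9165785331039, 'rvec': array([ 0.6420382 , -2.43870619,  1.37844922]), 'tvec': array([0.47768521, 0.1851311 , 1.05468914])}
side nut_a_fin 0.54 [285.3, 222.8] 228
side nut_a_fin 0.3 [339.0, 172.7] 257
side nut_b_fin 0.72 [338.4, 172.4] 274
side marker_mid 0.96 [273.2, 317.4] 762
side rack 0.63 [306.8, 215.5] 3707
top {'fov_y': 48.39909609786949, 'cx': 319.2274775596896, 'cy': 205.87028077902292, 'rvec': array([ 2.19366301, -2.18172196,  0.07360472]), 'tvec': array([-0.0031886 ,  0.53278142,  1.27413539])}
top nut_a_fin 0.55 [266.2, 184.8] 136
top nut_b_fin 0.56 [368.1, 180.1] 128
top marker_mid 0.73 [181.7, 235.6] 288
top rack 0.96 [314.5, 185.5] 3724
top rack 0.32 [181.0, 233.1] 280
wrist {'fov_y': 58.0732587286541, 'cx': 314.53877365864633, 'cy': 202.13517856594117, 'hand_eye': array([[ 6.21046981e-04, -9.66573549e-01, -2.56388745e-01,
         7.49838008e-02],
       [ 9.99999457e-01,  8.14720755e-04, -6.49173920e-04,
        -8.77236452e-04],
       [ 8.36359572e-04, -2.56388203e-01,  9.66573530e-01,
        -1.79350098e-01],
       [ 0.00000000e+00,  0.00000000e+00,  0.00000000e+00,
         1.00000000e+00]])}
0.75
```

View images.

View pics/side0.png

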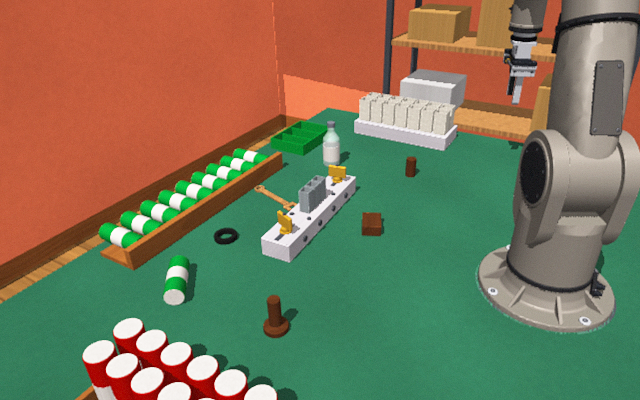

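View pics/top0.png

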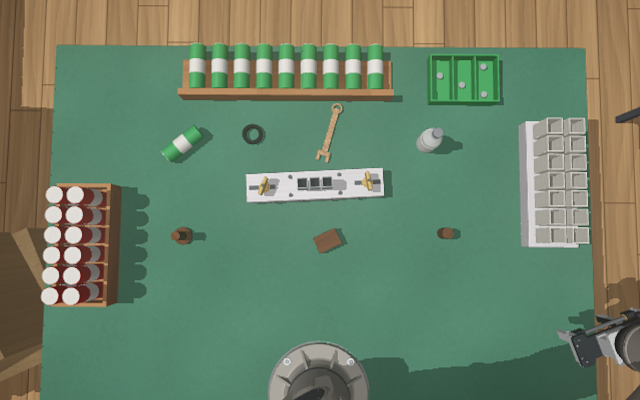

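```bash
cat > h.py <<'E'
from workcell import ctrl, effector, sense, eyes
import cv2, numpy as np
from scipy.spatial.transform import Rotation as R
def cam(n,s=None):
    p=eyes.camera_params(n); f=200/np.tan(np.radians(p['fov_y']/2))
    K=np.array([[f,0,p['cx']],[0,f,p['cy']],[0,0,1]])
    if 'rvec' in p:
        M=R.from_rotvec(p['rvec']).as_matrix(); t=p['tvec']
    else:
        T=np.eye(4);T[:3,:3]=R.from_rotvec(s['tcp_rot']).as_matrix();T[:3,3]=s['tcp_pos']
        W=np.linalg.inv(T@p['hand_eye']); M=W[:3,:3];t=W[:3,3]
    return K,M,t
def proj(c,X):
    K,M,t=c; v=K@(M@np.asarray(X,float)+t); return v[:2]/v[2]
def tri(cs,px):
    P=[K@np.c_[M,t] for K,M,t in cs]
    A=[]
    for p,(u,v) in zip(P,px): A+= [u*p[2]-p[0],v*p[2]-p[1]]
    A=np.array(A); X=np.linalg.svd(A)[2][-1]; X=X[:3]/X[3]
    return X,[np.round(proj(c,X)-np.array(q),1) for c,q in zip(cs,px)]
def onz(c,px,z):
    K,M,t=c; d=M.T@np.linalg.solve(K,[px[0],px[1],1]); o=-M.T@t
    return o+d*(z-o[2])/d[2]
def down(a):  # tool down, tool y axis (jaw) at world angle a ; 
    y=np.array([np.cos(a),np.sin(a),0]); z=np.array([0,0,-1.]); x=np.cross(y,z)
    return R.from_matrix(np.c_[x,y,z]).as_rotvec()
E
python3 - <<'E'
from h import *
c=[cam('top'),cam('side')]
print(tri(c,[(266.2,184.8),(285.3,222.8)]),tri(c,[(368.1,180.1),(338.7,172.5)]),tri(c,[(181.7,235.6),(273.2,317.4)]))
# rack top corners, z=.05
for p in [(246,175),(382,168),(384,196),(248,203)]: print(onz(c[0],p,.05))
img=cv2.imread('pics/top0.png'); cv2.imwrite('pics/topz.png',cv2.resize(img[150:260,160:400],None,fx=3.3,fy=3.3,interpolation=cv2.INTER_CUBIC))
img=cv2.imread('pics/side0.png'); cv2.imwrite('pics/sidez.png',cv2.resize(img[150:350,240:400],None,fx=3,fy=3,interpolation=cv2.INTER_CUBIC))
print(down(0),sense()['tcp_rot'],R.from_rotvec(sense()['tcp_rot']).as_matrix())
E
```

```text
(array([0.58820787, 0.14874418, 0.06806342]), [array([-0.1, -0.2]), array([0.2, 0. ])]) (array([ 0.59891461, -0.1371652 ,  0.07614881]), [array([0.5, 0.9]), array([-0.9, -0.1])]) (array([0.44767042, 0.3954334 , 0.02799459]), [array([-0.6, -1.1]), array([1.6, 0.2])])
[0.61746546 0.20841551 0.05      ]
[ 0.63967084 -0.17839022  0.05      ]
[ 0.55968791 -0.18374261  0.05      ]
[0.53767691 0.20144353 0.05      ]
[2.22144147 2.22144147 0.        ] [-3.09286308e+00 -5.51139922e-01 -5.81619685e-05] [[ 9.38446030e-01  3.45425894e-01  3.51364969e-05]
 [ 3.45425893e-01 -9.38446030e-01  1.38831582e-05]
 [ 3.77693084e-05 -8.91538876e-07 -9.99999999e-01]]
```

View pics/topz.png

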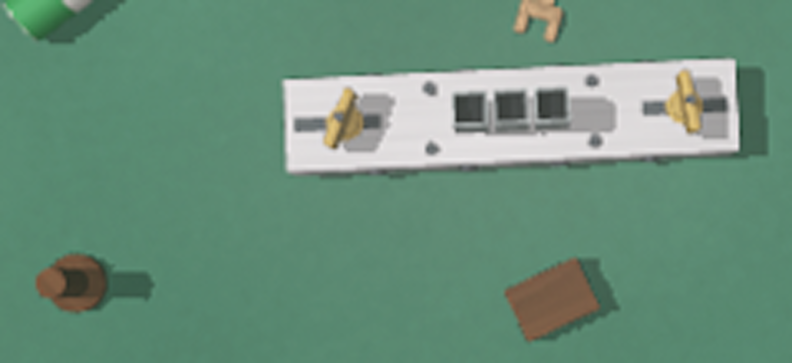

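View pics/sidez.png

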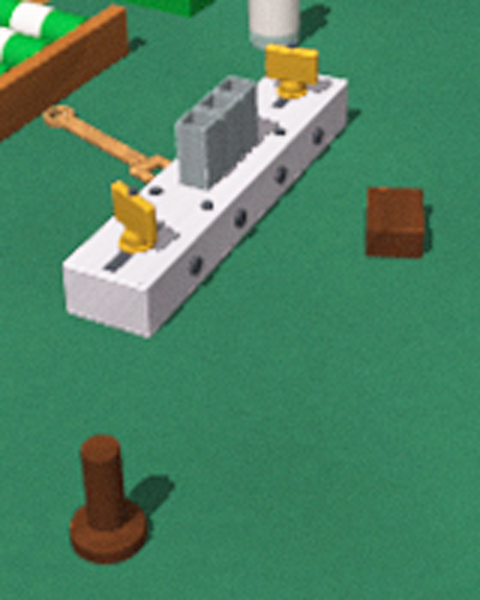

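```bash
python3 - <<'E'
from h import *
for nm,p,f in [('R',[.599,-.139],11),('L',[.588,.153],-15)]:
  for k in (90,-90):
    for tw in (0,-50):
      for z in (.25,.07):
        q=ctrl.solve_ik([*p,z],down(np.radians(f+k+tw))); print(nm,k,tw,z,None if q is None else np.round(q,2))
for p in ([.448,.395],[.51,.15],[.51,-.14]):
  for k in (90,-90):
        q=ctrl.solve_ik([*p,.04],down(np.radians(k))); print(p,k,None if q is None else np.round(q,2))
E
```

```text
R 90 0 0.25 [ 0.64  0.36 -0.66  1.66  0.24  1.2   1.68]
R 90 0 0.07 [ 0.6   0.55 -0.62  1.83  0.4   0.89  1.55]
R 90 -50 0.25 [ 0.55  0.34 -0.54  1.67  0.19  1.19  0.85]
R 90 -50 0.07 [ 0.56  0.54 -0.57  1.83  0.37  0.88  0.7 ]
R -90 0 0.25 [ 0.3   0.3  -0.23  1.68  0.07  1.16 -1.32]
R -90 0 0.07 [ 0.28  0.49 -0.2   1.85  0.13  0.82 -1.37]
R -90 -50 0.25 [ 0.2   0.3  -0.1   1.69  0.03  1.16 -2.16]
R -90 -50 0.07 [ 0.12  0.48 -0.    1.86  0.    0.81 -2.13]
L 90 0 0.25 [ 0.26  0.38 -0.8   1.67  0.29  1.21  0.7 ]
L 90 0 0.07 [ 0.22  0.59 -0.77  1.84  0.5   0.93  0.53]
L 90 -50 0.25 [ 0.23  0.37 -0.75  1.67  0.27  1.2  -0.15]
L 90 -50 0.07 [ 0.17  0.56 -0.7   1.84  0.45  0.9  -0.31]
L -90 0 0.25 [ 0.16  0.35 -0.66  1.68  0.23  1.19 -2.39]
L -90 0 0.07 [-0.01  0.51 -0.46  1.85  0.29  0.85 -2.44]
L -90 -50 0.25 [-1.21  0.53  1.22  1.75 -0.53  1.23 -2.56]
L -90 -50 0.07 [-1.15  0.86  1.2   1.92 -0.93  1.07 -2.24]
[0.448, 0.395] 90 [-0.25  0.62 -0.77  1.88  0.55  0.88  0.28]
[0.448, 0.395] -90 [-1.03  0.51  0.26  1.93 -0.19  0.73 -2.23]
[0.51, 0.15] 90 [ 0.35  0.6  -0.95  2.02  0.65  0.86  0.6 ]
[0.51, 0.15] -90 [ 0.03  0.46 -0.53  2.04  0.34  0.73 -2.29]
[0.51, -0.14] 90 [ 0.63  0.47 -0.59  2.04  0.38  0.74  1.37]
[0.51, -0.14] -90 [ 0.29  0.41 -0.18  2.06  0.11  0.68 -1.53]
```

```bash
python3 - <<'E'
from h import *
ctrl.goto([.599,-.140,.24],down(np.radians(101)))
s=sense(); im=eyes.read_camera('wrist'); cv2.imwrite('pics/w1.png',im); print(s['t'],s['tcp_pos'],s['wrist_force'])
cw=cam('wrist',s)
for d in eyes.outline_of('wrist','nut_a_fin'):
    ys,xs=np.nonzero(d['pixels']); print(d['confidence'],d['position'],len(xs),cv2.minAreaRect(np.c_[xs,ys].astype(np.float32)), onz(cw,d['position'],.08))
print(proj(cw,[.599,-.14,.098]),proj(cw,[.599,-.14,.05]))
E
```

```text
2.95 [ 0.5987977  -0.14098479  0.23980515] [-0.49810046  0.34630589  0.1985154 ]
0.87 [606.0, 225.5] 2452 ((605.7371826171875, 226.7226104736328), (61.34288024902344, 54.16627502441406), 19.983104705810547) [0.58317886 0.1518766  0.08      ]
[314.18212291 190.66639748] [314.18671264 180.21024523]
```

View pics/w1.png

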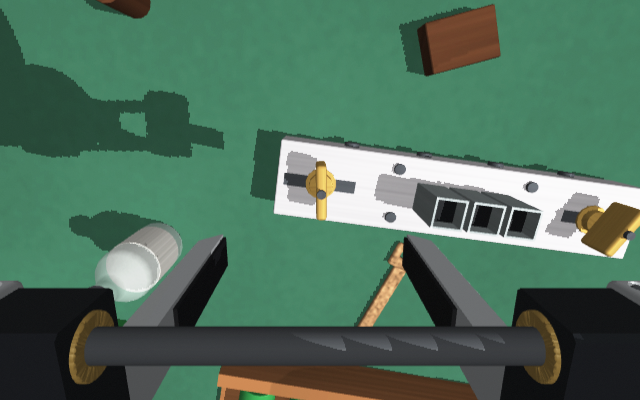

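```bash
python3 - <<'E'
from h import *
s=sense(); cw=cam('wrist',s); ct=cam('top')
print(onz(cw,(321.3,191),.098)); print(tri([cw,ct],[(321.3,191),(368.8,180.3)]))
for p in [(321,162.5),(321.5,219)]: print(onz(cw,p,.098))
# hub base circle centre
print(onz(cw,(321,183),.062))
im=cv2.imread('pics/w1.png'); cv2.imwrite('pics/w1z.png',cv2.resize(im[140:240,260:400],None,fx=5,fy=5,interpolation=cv2.INTER_CUBIC))
# left fin
for p in [(612,205),(585,249)]: pass
E
```

```text
[ 0.59814202 -0.13336414  0.098     ]
(array([ 0.59679558, -0.13420811,  0.10642897]), [array([-0.5,  0.5]), array([-0.1,  0.1])])
[ 0.57246097 -0.13873093  0.098     ]
[ 0.62446039 -0.12795462  0.098     ]
[ 0.59819503 -0.13296196  0.062     ]
```

View pics/w1z.png

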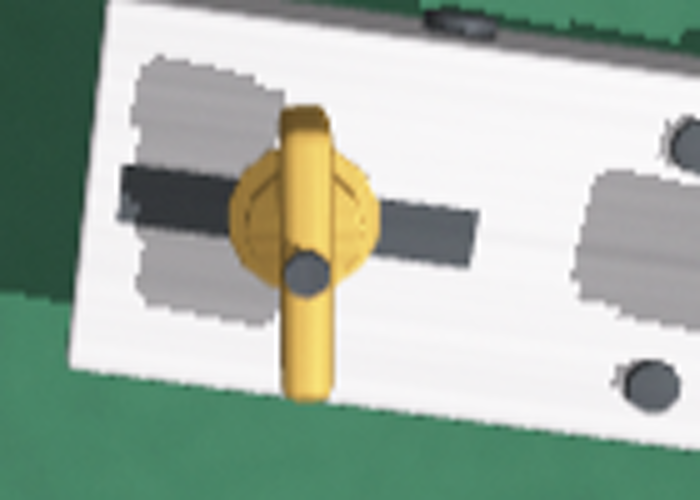

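```bash
python3 - <<'E'
from h import *
def st(n):
    s=sense(); print(n,round(s['t'],2),np.round(s['tcp_pos'],4),np.round(s['wrist_force'],1),np.round(s['ft_torque'],3),round(s['gripper_width'],4))
    y=R.from_rotvec(s['tcp_rot']).as_matrix()[:,1]; print('  yaw',round(np.degrees(np.arctan2(y[1],y[0])),2)); return s
p=[.598,-.1335,.068]; a=101.5
ctrl.goto([p[0],p[1],.13],down(np.radians(a)))
st('above')
print(ctrl.move_straight(p,down(np.radians(a)),velocity=.1,stop_force=10)); st('down')
effector.grasp(); s=st('grip')
for d in (4,8,12):
    ctrl.move_straight(p,down(np.radians(a-d))); s=st(d)
    if abs(s['ft_torque'][2])>.3: break
E
```

```text
above 3.57 [ 0.5985 -0.1336  0.1309] [0.4 0.6 0.5] [ 0.08 -0.13 -0.04] 0.0934
  yaw 101.48
False
down 4.33 [ 0.5984 -0.1334  0.0684] [ 0.2 -0.5  0.3] [ 0.104 -0.111 -0.046] 0.0936
  yaw 101.5
grip 5.58 [ 0.5983 -0.1351  0.068 ] [ 2.6 -6.9 -2.6] [-1.386 -0.743 -0.013] 0.0096
  yaw 101.43
4 5.83 [ 0.5984 -0.135   0.068 ] [ 2.9 -6.7 -2.8] [-1.591 -0.955  0.565] 0.0103
  yaw 97.45
```

```bash
cat >> h.py <<'E'
def st(n):
    s=sense(); y=R.from_rotvec(s['tcp_rot']).as_matrix()[:,1]
    print(n,round(s['t'],2),np.round(s['tcp_pos'],4),np.round(s['wrist_force'],1),np.round(s['ft_torque'],3),round(s['gripper_width'],4),'yaw',round(np.degrees(np.arctan2(y[1],y[0])),2)); return s
E
python3 - <<'E'
from h import *
p=[.598,-.1335,.068]; a=101.5
ctrl.move_straight(p,down(np.radians(a-8))); st(8)
ctrl.move_straight(p,down(np.radians(a))); st('back')
effector.gripper_open(); st('open')
ctrl.move_straight([*p[:2],.14],velocity=.2)
ctrl.goto([.58,.153,.24],down(np.radians(75)))
s=st('L'); im=eyes.read_camera('wrist'); cv2.imwrite('pics/w2.png',im)
cw=cam('wrist',s)
for d in eyes.outline_of('wrist','nut_a_fin'):
    ys,xs=np.nonzero(d['pixels']); print(d['confidence'],d['position'],len(xs))
cv2.imwrite('pics/w2z.png',cv2.resize(im[120:260,240:420],None,fx=4,fy=4,interpolation=cv2.INTER_CUBIC))
E
```

```text
8 6.08 [ 0.5986 -0.1349  0.0681] [ 4.8 -7.1 -3.3] [-1.597 -1.197  0.674] 0.0111 yaw 93.46
back 6.38 [ 0.5985 -0.135   0.068 ] [ 3.  -6.4 -3.1] [-1.345 -1.05  -0.221] 0.0099 yaw 101.46
open 7.71 [ 0.598  -0.1335  0.068 ] [-0.1 -0.5 -0.9] [ 0.082 -0.151  0.006] 0.0939 yaw 101.5
L 9.38 [0.5801 0.1516 0.2391] [ 0.4 -0.1 -0.9] [ 0.037 -0.196 -0.042] 0.0939 yaw 74.96
0.87 [321.6, 187.1] 990
```

View pics/w2.png

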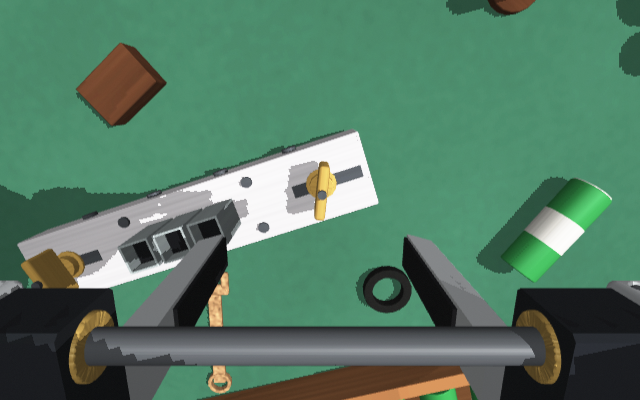

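View pics/w2z.png

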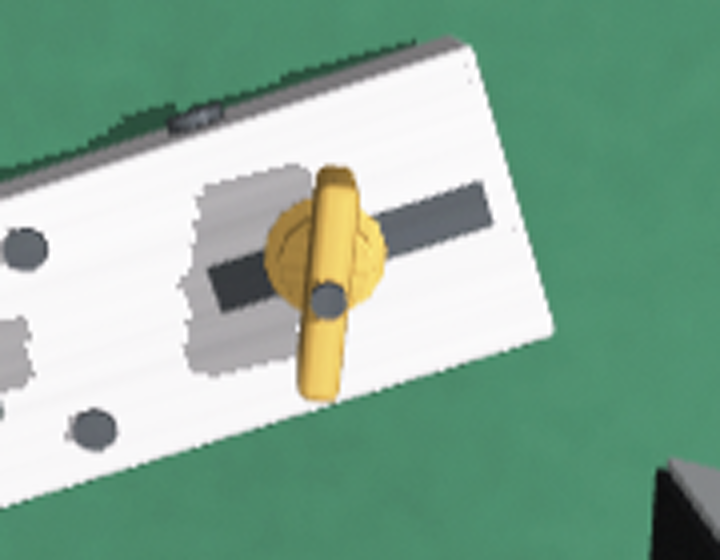

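```bash
python3 - <<'E'
from h import *
s=sense(); cw=cam('wrist',s)
A=onz(cw,(324.3,164),.098);B=onz(cw,(319.9,219),.098); m=(A+B)/2; d=B-A; f=np.degrees(np.arctan2(d[1],d[0]))
print(A,B,m,f,np.linalg.norm(d)); print(tri([cw,cam('top')],[(322,191.3),(160+341/3.3,150+118/3.3)]))
p=[*m[:2],.068]; a=f+90
ctrl.goto([p[0],p[1],.13],down(np.radians(a)))
print(ctrl.move_straight(p,down(np.radians(a)),velocity=.1,stop_force=10)); st('down')
effector.grasp(); s=st('grip'); t0=s['ft_torque'][2]
for k in (4,8):
    ctrl.move_straight(p,down(np.radians(a-k))); s=st(k)
    if abs(s['ft_torque'][2]-t0)>.3: break
np.save('L.npy',[*p,a])
E
```

```text
[0.55873742 0.16741322 0.098     ] [0.60760567 0.15038706 0.098     ] [0.58317154 0.15890014 0.098     ] -19.208823508091452 0.05174935221209109
(array([0.58563292, 0.15659676, 0.07480247]), [array([-2.1, -1.7]), array([-0.4, -0.5])])
False
down 10.77 [0.5835 0.1591 0.0685] [-0.  -0.5  1.2] [-0.003 -0.14  -0.04 ] 0.0938 yaw 70.8
grip 12.02 [0.5828 0.1577 0.068 ] [-3.  -4.8  4.1] [-1.174  0.55  -0.061] 0.0098 yaw 70.75
4 12.27 [0.5829 0.1579 0.068 ] [-3.4 -3.9  2.9] [-1.068  0.422 -0.054] 0.0098 yaw 66.72
8 12.52 [0.5829 0.158  0.0679] [-2.6 -5.4  3.2] [-1.167  0.454 -0.095] 0.01 yaw 62.8
```

Torque stays flat, so the left nut is the loose one. I'll carry on to 45°.

```bash
python3 - <<'E'
from h import *
*p,a=np.load('L.npy')
for k in (15,22,30,38,45):
    ctrl.move_straight(p,down(np.radians(a-k))); s=st(k)
effector.gripper_open(); st('open')
ctrl.move_straight([p[0],p[1],.24],velocity=.2)
s=st('up'); im=eyes.read_camera('wrist'); cv2.imwrite('pics/w3.png',im)
E
```

```text
15 12.79 [0.583  0.1582 0.068 ] [-1.6 -5.6  3.6] [-1.285  0.324 -0.068] 0.0098 yaw 55.99
22 13.07 [0.5832 0.1584 0.068 ] [-0.4 -5.6  2.5] [-1.273  0.069 -0.053] 0.0098 yaw 49.13
30 13.36 [0.5834 0.1586 0.068 ] [ 0.9 -6.2  1. ] [-1.239 -0.327 -0.064] 0.0096 yaw 41.23
38 13.65 [0.5835 0.1588 0.068 ] [ 2.8 -3.9 -1.6] [-1.108 -0.777 -0.047] 0.0096 yaw 33.23
45 13.93 [0.5838 0.1589 0.068 ] [ 4.4 -4.2 -1.7] [-0.934 -1.08  -0.018] 0.0097 yaw 26.23
open 15.26 [0.5832 0.1589 0.068 ] [-0.3  0.4  0.3] [-0.026 -0.097 -0.007] 0.0939 yaw 25.79
up 16.27 [0.5826 0.1587 0.2388] [ 0.3  0.4 -0.4] [-0.047 -0.144  0.027] 0.0943 yaw 25.8
```

View pics/w3.png

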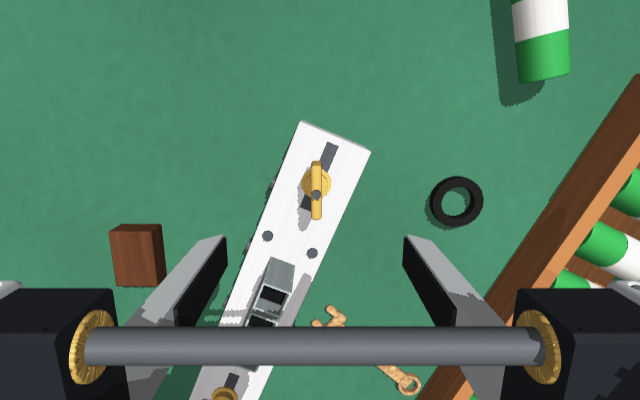

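The picture shows the left fin, px (317,190), lined up with the jaws after the twist, so the nut turned with the gripper by 45°. Next is the marker.

```bash
python3 - <<'E'
from h import *
ctrl.goto([.448,.395,.26],down(np.radians(90)))
s=st('M'); im=eyes.read_camera('wrist'); cv2.imwrite('pics/w4.png',im); cw=cam('wrist',s)
for d in eyes.outline_of('wrist','marker_mid'):
    ys,xs=np.nonzero(d['pixels']); print(d['confidence'],d['position'],len(xs),xs.min(),xs.max(),ys.min(),ys.max())
cv2.imwrite('pics/w4z.png',cv2.resize(im[100:280,220:420],None,fx=3.5,fy=3.3,interpolation=cv2.INTER_CUBIC))
E
```

```text
M 17.38 [0.4491 0.3937 0.2595] [ 0.7 -0.  -0.5] [ 0.046 -0.215  0.01 ] 0.0939 yaw 89.78
0.65 [318.6, 167.2] 1496 297 339 146 191
```

View pics/w4.png

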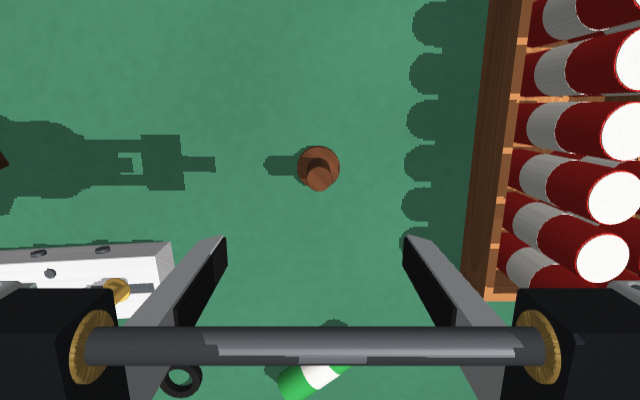

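```bash
python3 - <<'E'
from h import *
s=sense(); cw=cam('wrist',s)
im=cv2.imread('pics/w4.png'); cv2.imwrite('pics/w4z.png',cv2.resize(im[130:210,270:370],None,fx=6,fy=6,interpolation=cv2.INTER_CUBIC))
print(onz(cw,(318.6,167.5),.012), onz(cw,(319,178),.08)); print(tri([cw,cam('side')],[(319,178),(273.7,298)]))
print(onz(cam('top'),(160+78/3.3,150+283/3.3),.012))
E
```

```text
[0.44573521 0.39968551 0.012     ] [0.44512456 0.39932199 0.08      ]
(array([0.44347922, 0.39882793, 0.08444435]), [array([-0.4, -0.8]), array([-0.3, -0. ])])
[0.44408335 0.39278042 0.012     ]
```

View pics/w4z.png

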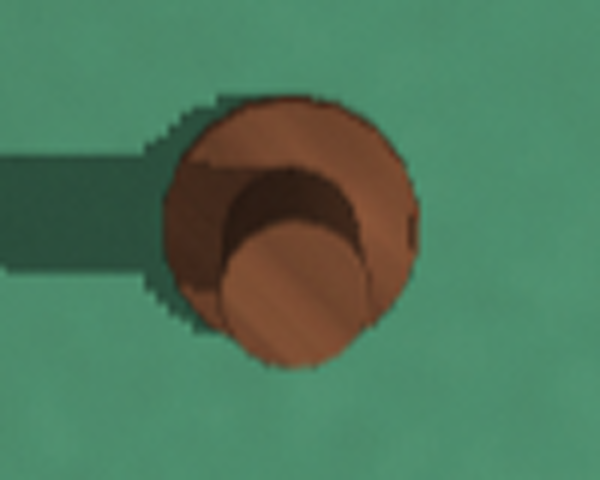

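```bash
python3 - <<'E'
from h import *
p=[.445,.399]; o=down(np.radians(93)); z=.038
ctrl.goto([*p,.12],o)
print(ctrl.move_straight([*p,z],o,velocity=.1,stop_force=8)); s=st('down'); z=s['tcp_pos'][2]
effector.grasp(); st('grip'); 
ctrl.move_straight([*p,.10],o,velocity=.1); st('lift')
q=[.506,.1535]
ctrl.goto([*q,.10],o); s=st('over'); cv2.imwrite('pics/side5.png',eyes.read_camera('side')[150:350,200:400].repeat(3,0).repeat(3,1)); cv2.imwrite('pics/w5.png',eyes.read_camera('wrist'))
np.save('z.npy',z)
E
```

```text
False
down 19.06 [0.4452 0.3994 0.0385] [0.9 0.4 0.6] [-0.008 -0.188 -0.003] 0.0939 yaw 93.0
grip 20.12 [0.445  0.3989 0.0379] [ 0.   0.2 -1.3] [ 0.038 -0.112 -0.012] 0.0256 yaw 93.0
lift 20.88 [0.445  0.3987 0.0997] [ 0.  -1.2 -1. ] [ 0.047 -0.157  0.002] 0.0256 yaw 92.99
over 21.88 [0.5058 0.155  0.1   ] [-0.3  0.6 -1.2] [ 0.092 -0.185 -0.048] 0.0253 yaw 93.08
```

View pics/side5.png

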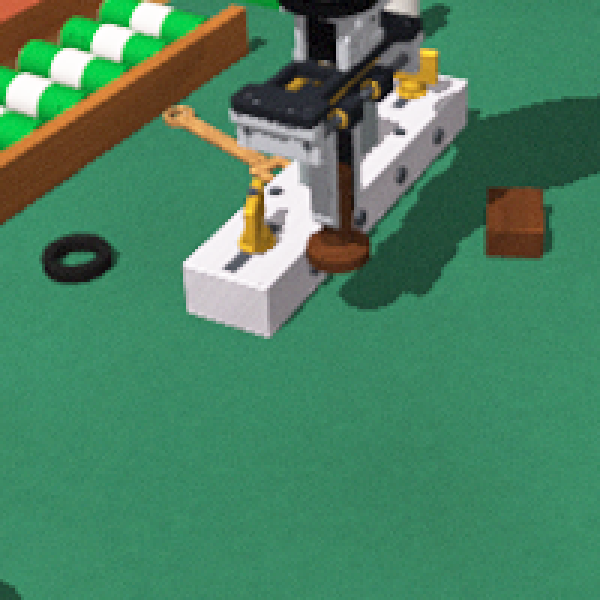

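View pics/w5.png

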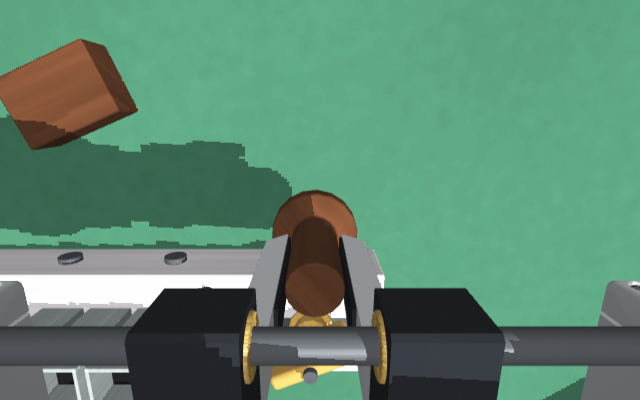

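```bash
python3 - <<'E'
from h import *
o=down(np.radians(93)); q=[.506,.1535]; z=float(np.load('z.npy'))
print(ctrl.move_straight([*q,z-.002],o,velocity=.05,stop_force=4)); st('low')
effector.gripper_open(); st('open')
ctrl.move_straight([*q,.22],o,velocity=.15)
ctrl.move_straight([.45,.05,.3],o,velocity=.25); s=st('away')
iw=eyes.read_camera('wrist')
cv2.imwrite('pics/w6.png',iw); cw=cam('wrist',s)
ims=eyes.read_camera('side'); imt=eyes.read_camera('top')
cv2.imwrite('pics/f.png',np.hstack([cv2.resize(ims[150:290,240:380],(390,390)),cv2.resize(imt[140:260,220:340],(390,390))]))
for n in ('side','top'):
    for d in eyes.outline_of(n,'marker_mid'): print(n,d['confidence'],d['position'])
E
```

```text
True
low 23.14 [0.5058 0.1533 0.0377] [-1.4 -2.3  7.4] [-0.209 -0.056 -0.059] 0.0254 yaw 93.0
open 24.27 [0.5052 0.1532 0.0372] [-0.1 -0.2 -0.7] [ 0.059 -0.177  0.012] 0.094 yaw 93.01
away 26.36 [0.45   0.0506 0.2994] [ 0.9 -0.4 -0.1] [ 0.076 -0.151 -0.028] 0.0938 yaw 93.01
side 0.78 [315.0, 246.0]
```

View pics/f.png

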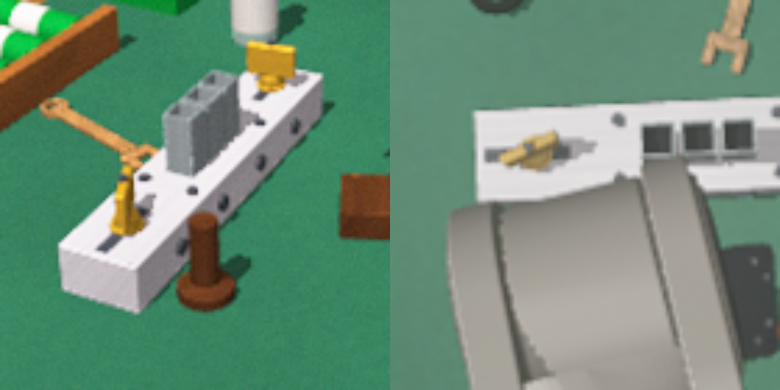

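View pics/w6.png

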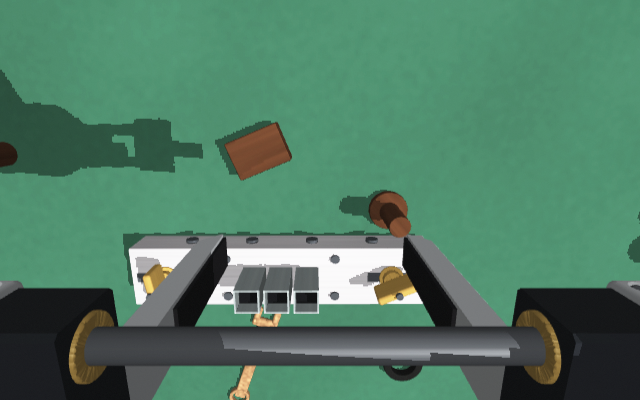

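```bash
python3 - <<'E'
from h import *
s=sense(); cw=cam('wrist',s)
m=onz(cw,(388,210),.012); t=onz(cw,(399.5,226.5),.08); print(m,t,np.linalg.norm(m[:2]-[.5832,.1585]))
print(onz(cam('side'),(315,246),.03))
ctrl.finish_job(); print(sense()['t'])
E
```

```text
[0.50496388 0.15478285 0.012     ] [0.50532583 0.15470792 0.08      ] 0.078324371902124
[0.50198342 0.15220041 0.03      ]
the job is handed in; nothing more can be done
the job is handed in; nothing more can be done
```

The loose nut is the left one (+y end). I turned it about 45° clockwise, and the marker now stands upright on the bench beside it. I handed the job in at about 26.5 s of the 69 s allowed.

- **Right nut (tight):** I twisted this one first, by 4° and then 8° clockwise. The wrist torque rose to 0.57 and 0.67 N m and the grip slipped on the fin. I then turned the gripper back and let go without undoing the nut.
- **Left nut (loose):** it turned freely, with almost no change in torque. After release, the wrist picture showed the fin still lined up with the jaws at 45°.
- **Marker:** I set it down in front of the rack, let go and backed the arm away. The wrist view puts its foot at (0.505, 0.155), about 78 mm from the nut axis and roughly 1 cm clear of the rack. The top of the stem measures within 1 mm of straight above the foot.

**Checks that failed or disagreed:** in the final pictures the arm hid the marker from the top camera. The side camera agreed with the wrist view to about 4 mm.

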